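# Fish the hatch cover out from under the box and lay it on its opening

## Robot

A 6-joint arm with a two-finger parallel gripper is mounted at the origin on the work surface. World frame = base frame: x ahead of the robot, y to its left, z up, the work surface at z = 0. Lengths are in m, angles in rad, forces in N, time in s.
With the tool pointing down it reaches from about 0.3 to 0.875 m from the base axis. Payload 6.4 kg.
Tool frame: the origin (TCP) lies at the very end of the fingers, on their centre line; the grasp point (between the pads) lies 19 mm behind it (ctrl.hold_point_z is the distance from the TCP to the grasp point, in m); y points along the fingers, x is the direction in which the jaws open and shut, and the axes are right-handed (so a half turn about y gives the same grasp; the last joint's range is limited). The gripper opens to 85 mm and grips with 20 to 120 N. Pads are 22 mm wide; open, the fingers measure 114 mm over their backs; the gripper's body (76 mm by 85 mm) begins 54 mm behind the grasp point. The pads swing forward as they close: fully open they stand 13 mm farther back than shut.
Start: joints at [-1.474, 0.181, 1.607, -0, 1.354, -0.206], TCP at [0.171, -0.549, 0.231] pointing down, gripper open.
Joint ranges: [-2.99, 2.99], [-0.89, 2.07], [0.3, 2.58], [-1.14, 4.28], [0, 2.63], [-3.12, 3.12]. Speed limits (rad/s): [2.57, 2.57, 3.01, 3.14, 3.14, 3.14].

## Interface

Orientations are given as a unit quaternion [w, x, y, z].
In Python, from bench import ctrl, imaging gives the robot as it stands.
- The arm moves only by the shell command python3 -m jog 'ROWS'. ROWS is JSON, a list of rows, each a list of 3 entries, a list of its own where there are three numbers: the shift along the tool's x, y, z in cm, then the turn, a rotation vector about the tool's x, y, z in rad, then the finger opening in cm, from 0 to 8.54. A call has 1 to 12 rows; each row shifts and turns the pose as measured when the row begins, along the tool's axes as they then stand; what a row does not reach is not made up. A row lasts 1/12 s, in which the tool goes at most 41.7 mm and 7.16 degrees, less where a joint would pass 70% of its speed; a pose out of reach is approached as far as the arm can. A call is refused whole if a number of a shift passes 4.17 or a number of a turn 0.125, either way. A call with a gripper value outside its range is refused whole. The fingers move at their own pace and stop on an object; the grip force is fixed at half the most. Time passes only in rows, so rows that do not move let the fingers close. It gives the time, the measured TCP pose, the force and the opening at its end, in the units of the state.
- ctrl.get_obs(): the state, without advancing time (a new reading comes with each control period).
- imaging.camera(name): name is "scene" or "side" or "wrist"; returns a dict with "frame" (420x560x3 uint8, red, green, blue), "depth" (420x560 float32, m along the optical axis (not along the pixel's ray), 0 where there is no reading), "K" (3x3 intrinsics, pixels), "k1" (the pictures are not rectified: a ray, as slopes to the right and down, at radius r is drawn at 1 + k1 r^2 times it, then the intrinsics apply), "R" (3x3) and "t" (3): a world point X has camera coordinates R X + t. Camera axes: x right, y down, z forward; pixel columns grow to the right and rows downward; lengths in m; the calibration is good to about 2 mm. A picture is of the moment at which its call begins.
- ctrl.hand_in(): hands the job in, once; it reports no verdict.
The state is a dict: "time_s": time; "q": joint angles; "dq": joint speeds; "joint_efforts": joint torques, N m; "eef_pos": TCP position; "eef_rot": TCP orientation; "wrist_force": force on the tool from outside, world axes, zero at the start; "torque": the same for the moment, N m; "opening": opening from 0.0 (shut) to 1.0 (fully open).
Only numpy, scipy, OpenCV 4.12 (cv2) and the standard library are available. Lean on these libraries where they do the work, as an engineer would, in place of code of your own. Each camera call takes 0.05 s, during which the arm holds its last target. There are 200 camera calls.

## Task

The hatch cover has slid under the steel box on the welding table. Reach in beside it with the flat hook, sweep the hook's foot behind it and drag it out in front of the box, then leave the hook lying on the table clear of the box. Lift the cover and lay it centred and square over the opening in the top of the box, without shifting the box or disturbing the other tools.

Things in the scene. Friction and masses are not known exactly. Their poses are not given: they have to be found in the camera images.
- box: bare sheet-steel box, 360 (its x) x 180 (its y) x 120 mm high, 5 kg, standing loose on four riser blocks. Origin: centre of its underside, 68 mm above the table; z up. The 360 mm side facing its -y, towards the robot's right, is the front, where the hook goes in.
- risers: four riser blocks fixed to the table, each 40 (x) x 46 (y) x 68 mm, flush with the box's corners. Origin: on the table under the box's centre, axes as the box's. The space between them under the box is 68 mm high and 280 mm wide (x -140 to +140), open at front and back. The cover lies in its -x part; the rest is empty.
- opening (a point): centre of the opening in the box's top, level with the top surface, 120 mm above the box's underside; axes as the box's. The opening is 64 (x) x 44 (y) mm; four white corner ticks round it mark where the cover's corners go.
- cover_mid (a point): hatch cover: steel plate 90 (its x) x 70 (its y) x 8 mm with a bow handle, 42 mm high in all, 0.34 to 0.5 kg. This point: its centre, 21 mm above its underside; z up. It starts flat on the table wholly under the box, its centre 25 to 60 mm from the box's centre towards -x, 5 mm behind to 30 mm in front of the centre line, turned up to 0.3 rad. A half turn makes no difference.
- cover_bar (a point): centre of the cover's handle: a straight bar 70 mm long (cover's x), 11 mm wide (y), 10 mm high, over the middle of the plate, 37 mm above the cover's underside; 24 mm free under it, between legs 52 mm apart
- hook_grip (a point): flat swarf hook, 290 mm long, 0.32 kg, lying on the table. This point: centre of its black grip, 90 x 24 x 24 mm, 12 mm above the table; x runs from grip to foot, z up; it starts pointing roughly along world +y. A flat steel strip, 20 mm wide, 6 mm thick, flush with the underside, runs from the grip to x = 245 mm.
- hook_foot (a point): middle of the hook's flat foot, which turns square from the strip's end to the tool's left (+y): it spans x 225 to 245 mm from the grip's centre, reaches to y = 80 mm, 6 mm thick; this point is at x 235, y 45, 3 mm above the table. Its edge at x = 225 pulls. Held by the grip at the height where it lay, the hook slides flat on the table.
- grinder_mid (a point): bystander: angle grinder lying on the table, 280 mm long (its x), 75 mm high, side handle reaching 118 mm to its +y. This point is in its motor body, 45 mm above the table
- brush_grip (a point): bystander: wire brush lying on the table, 200 mm long; the middle of its handle

How it is judged:
By the outcome, as a careful person would: the job done as asked, in the order asked, and still so for the second after the job is handed in, with the robot touching nothing.
It also fails if it takes over 67 s, if anything falls off the work surface, if the arm or the gripper's body presses on something with over 40 N, if the wrist force passes 120 N, or if a joint passes its speed limit or range.

## Working session

There is one attempt and no reset: what is moved stays moved. The work goes in short steps, Python scripts to look and compute and a shell command to move; the robot and the scene stay as the last step left them, time stands still between calls to the robot, and variables do not carry over. Pictures are saved under pics/ and viewed, about 8 in all and at most 12, crops included, and the job is handed in when it is done.

```bash
ls; mkdir -p pics; python3 - <<'E'
from bench import ctrl, imaging
import cv2,numpy as np
o=ctrl.get_obs(); print({k:np.round(v,3).tolist() for k,v in o.items()}, ctrl.hold_point_z)
for n in ["scene","side"]:
    c=imaging.camera(n); np.savez(f"pics/{n}0.npz",**c)
    cv2.imwrite(f"pics/{n}0.png",cv2.cvtColor(c["frame"],cv2.COLOR_RGB2BGR))
    print(n,c["K"].tolist(),c["k1"],(-c["R"].T@c["t"]).tolist())
E
```

```text
pics
{'time_s': 0.0, 'q': [-1.474, 0.182, 1.608, -0.0, 1.354, -0.206], 'dq': [0.002, -0.001, 0.001, 0.0, 0.001, 0.001], 'joint_efforts': [-0.0, -44.486, -35.134, -0.0, 0.009, 0.0], 'eef_pos': [0.171, -0.548, 0.23], 'eef_rot': [0.57, -0.569, 0.419, -0.418], 'wrist_force': [0.203, -0.337, 0.652], 'torque': [0.011, -0.018, 0.062], 'opening': 1.0} 0.0187
scene [[454.97752920112873, 0.0, 283.5615274610765], [0.0, 454.97752920112873, 209.052079018996], [0.0, 0.0, 1.0]] 0.040402268567205364 [0.7319313073853242, -0.6702100062216341, 1.2220712710300798]
side [[407.6015060770082, 0.0, 280.7187158246424], [0.0, 407.6015060770082, 208.69847632891887], [0.0, 0.0, 1.0]] -0.10148952784400349 [0.3881831310738085, -0.7677125015739524, 0.8156749961307898]
```

View pics/scene0.png

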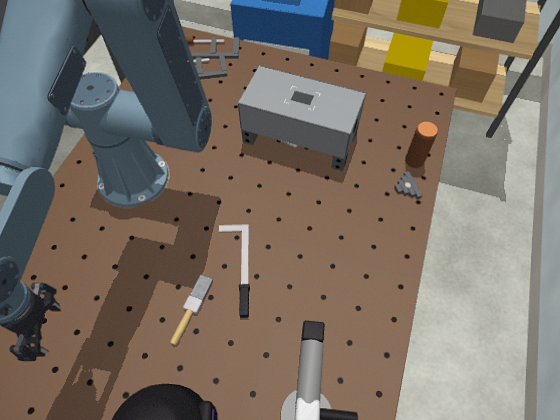

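View pics/side0.png

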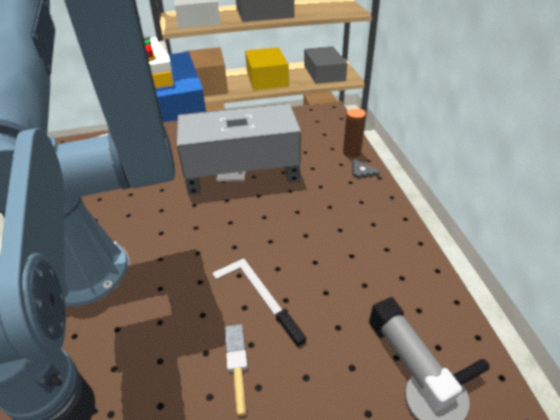

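```bash
cat > h.py <<'E'
import numpy as np,cv2
from scipy.spatial.transform import Rotation as Rn
def K(c): return np.array(c["K"])
def dist(c): return np.array([float(c["k1"]),0,0,0,0])
def plane(c,px,z):
    s=cv2.undistortPoints(np.array(px,float).reshape(-1,1,2),K(c),dist(c)).reshape(-1,2)
    d=np.c_[s,np.ones(len(s))]@c["R"]; o=-c["R"].T@c["t"]
    return o+d*((z-o[2])/d[:,2])[:,None]
def cloud(c):
    h,w=c["depth"].shape; v,u=np.mgrid[:h,:w]
    s=cv2.undistortPoints(np.c_[u.ravel(),v.ravel()].astype(float).reshape(-1,1,2),K(c),dist(c)).reshape(-1,2)
    z=c["depth"].ravel().astype(float)
    P=(np.c_[s,np.ones(len(s))]*z[:,None]-c["t"])@c["R"]; P[z==0]=np.nan
    return P.reshape(h,w,3)
def proj(c,X):
    rv=cv2.Rodrigues(np.array(c["R"]))[0]
    return cv2.projectPoints(np.array(X,float).reshape(-1,1,3),rv,np.array(c["t"]),K(c),dist(c))[0].reshape(-1,2)
def tool(o):
    # eef_rot
    q=o["eef_rot"]; return Rn.from_quat([q[1],q[2],q[3],q[0]])
E
python3 - <<'E'
from h import *
np.set_printoptions(precision=4,suppress=True)
S=dict(np.load("pics/scene0.npz")); D=dict(np.load("pics/side0.npz"))
from bench import ctrl
print("tool axes cols\n",tool(ctrl.get_obs()).as_matrix())
print("scene hook grip ends,corner,tip",plane(S,[(244,316),(244,286)],.024)[:,:2].tolist(),plane(S,[(248,226),(220,228)],.006)[:,:2].tolist())
for n,c in (("scene",S),("side",D)):
    P=cloud(c); f=c["frame"].astype(int)
    m=(abs(P[...,2]-.188)<.008)&(P[...,0]>.2)&(P[...,1]>-.1)
    n_,l,st,_=cv2.connectedComponentsWithStats(m.astype(np.uint8)); k=1+st[1:,4].argmax(); m=l==k
    r=cv2.minAreaRect(P[m][:,:2].astype(np.float32)); print(n,"boxtop",r,m.sum(),np.median(P[m][:,2]))
    print(" corners",cv2.boxPoints(r).tolist())
    # hook: dark grip / light strip on the table
    sat=f.max(2)-f.min(2); t=(P[...,2]<.05)&(P[...,2]>-.01)
    t&=(P[...,1]<.3)&(P[...,1]>-.75)&(P[...,0]>.2)&(P[...,0]<.85)
    for lab,mm in (("light",t&(f.min(2)>120)&(sat<40)),("dark",t&(f.max(2)<50)&(P[...,2]>.012))):
        n_,l,st,ce=cv2.connectedComponentsWithStats(mm.astype(np.uint8))
        for k in range(1,n_):
            if st[k,4]>40:
                q=P[l==k]; r=cv2.minAreaRect(q[:,:2].astype(np.float32))
                print(" ",lab,st[k],np.round(r[0],4),np.round(r[1],4),round(r[2],1),"z",np.nanmedian(q[:,2]))
E
```

```text
tool axes cols
 [[ 0.2982 -0.0001  0.9545]
 [-0.9545  0.0015  0.2982]
 [-0.0015 -1.      0.0003]]
scene hook grip ends,corner,tip [[0.5129288686997415, -0.3273748166306023], [0.48232251448342983, -0.24742712359423075]] [[0.42060163765038716, -0.05512919216177492], [0.34214930812878364, -0.08862570027348715]]
scene boxtop ((0.46404820680618286, 0.33720916509628296), (0.19019675254821777, 0.36058542132377625), 88.39883422851562) 4836 0.18823219619627432
 corners [[0.2811686396598816, 0.24718564748764038], [0.6416133046150208, 0.2371101975440979], [0.6469277739524841, 0.42723268270492554], [0.28648310899734497, 0.437308132648468]]
  light [219 224  30  61 619] [ 0.4141 -0.1561] [0.0893 0.2108] 22.5 z 0.004947181796088122
  light [183 275  29  38 514] [ 0.362  -0.3008] [0.1123 0.05  ] 88.1 z 0.01796834274160458
  light [281 390  16  30 332] [ 0.693  -0.4952] [0.0334 0.0712] 13.3 z 0.017087522243515733
  light [320 394  12  15 116] [ 0.7779 -0.4592] [0.0286 0.0346] 15.8 z 0.01671778923284859
side boxtop ((0.4659457802772522, 0.33691951632499695), (0.19135814905166626, 0.3611774742603302), 88.0201416015625) 3724 0.189538785289835
 corners [[0.28215929865837097, 0.2475365549325943], [0.6431211829185486, 0.23505856096744537], [0.649732232093811, 0.4263024926185608], [0.2887703776359558, 0.4387804865837097]]
  light [212 258  70  57 877] [ 0.4151 -0.1529] [0.0966 0.2143] 21.6 z 0.006435866553673978
  light [225 324  23  46 846] [ 0.3672 -0.2968] [0.118  0.0453] 85.9 z 0.019101926228565984
  light [ 406  380   64   40 1228] [ 0.7414 -0.5159] [0.0783 0.1304] 68.9 z 0.017799751355552697
  dark [277 315  28  31 142] [ 0.4877 -0.2904] [0.0186 0.0847] 31.2 z 0.02248536272364195
  dark [370 314  14  23 141] [ 0.677  -0.3289] [0.0083 0.0437] 23.4 z 0.029657231101065173
```

```bash
python3 - <<'E'
from h import *
S=dict(np.load("pics/scene0.npz")); D=dict(np.load("pics/side0.npz"))
a=cv2.resize(D["frame"][145:205,170:310],None,fx=5,fy=5,interpolation=cv2.INTER_CUBIC)
b=cv2.resize(S["frame"][105:165,230:370],None,fx=5,fy=5,interpolation=cv2.INTER_CUBIC)
cv2.imwrite("pics/c.png",cv2.cvtColor(np.vstack([a,b]),cv2.COLOR_RGB2BGR))
E
```

```text
(no output)
```

View pics/c.png

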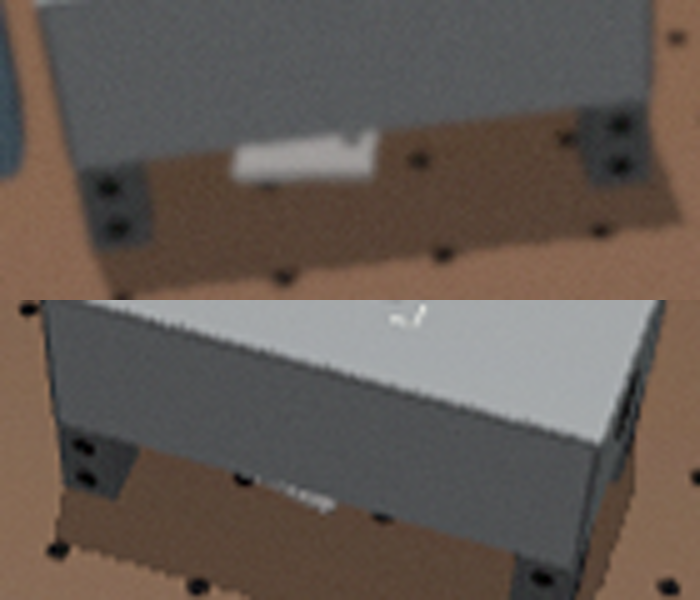

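```bash
python3 - <<'E'
from h import *
np.set_printoptions(precision=4,suppress=True)
D=dict(np.load("pics/side0.npz")); S=dict(np.load("pics/scene0.npz"))
B=np.array([.465,.337]); a=-.032; R=np.array([[np.cos(a),-np.sin(a)],[np.sin(a),np.cos(a)]])
px=[(170+232/5,145+180/5),(170+374/5,145+178/5),(170+377/5,145+132/5)]
P=plane(D,px,.003)[:,:2]; print(P,"\nbox frame",(P-B)@R)
px=[(230+330/5,105+208/5)]; P=plane(S,px,.003)[:,:2]; print((P-B)@R)
for c,n in((S,"scene"),(D,"side")):
  cl=cloud(c); f=c["frame"].astype(int)
  if n=="side": bx=cl[160:186,205:260].reshape(-1,3); 
  else: bx=cl[135:150,270:300].reshape(-1,3)
  col=(f[160:186,205:260] if n=="side" else f[135:150,270:300]).reshape(-1,3)
  m=(col.min(1)>95)&(bx[:,2]<.055); q=bx[m]; l=(q[:,:2]-B)@R
  print(n,m.sum(),"x",np.percentile(l[:,0],[0,5,50,95,100]),"y",np.percentile(l[:,1],[0,5,50,95,100]),"z",np.percentile(q[:,2],[5,50,95]))
# hook fit: outline overlay error by chamfer against light+dark mask
from scipy.optimize import least_squares
def model(p,n=400):
    pts=[]
    for x0,x1,y0,y1,z in((45,245,-10,10,6),(225,245,10,80,6)):
        X,Y=np.meshgrid(np.arange(x0+1,x1,2),np.arange(y0+1,y1,2)); pts.append(np.c_[X.ravel(),Y.ravel(),0*X.ravel()+z])
    L=np.vstack(pts)/1000; c,s=np.cos(p[2]),np.sin(p[2])
    return np.c_[p[0]+c*L[:,0]-s*L[:,1],p[1]+s*L[:,0]+c*L[:,1],L[:,2]]
Q=[]
for c,(u0,u1,v0,v1) in((S,(215,255,220,290)),(D,(208,285,255,318))):
    f=c["frame"].astype(int); m=np.zeros(f.shape[:2],np.uint8)
    m[v0:v1,u0:u1]=((f.min(2)>120)&(f.max(2)-f.min(2)<45))[v0:v1,u0:u1]
    v,u=np.nonzero(m); Q.append(plane(c,np.c_[u,v],.006)[:,:2])
from scipy.spatial import cKDTree
for Qs in(Q[:1],Q[1:],Q):
    A=np.vstack(Qs); 
    def cost(p):
        M=model(p)[:,:2]; t=cKDTree(M); u=cKDTree(A)
        return np.r_[np.minimum(t.query(A)[0],.02), np.minimum(u.query(M)[0],.02)]
    from scipy.optimize import minimize
    r=minimize(lambda p:(cost(p)**2).mean()*1e6,[.4976,-.2874,1.93],method="Nelder-Mead",options=dict(xatol=1e-4,fatol=1e-4,initial_simplex=[[.4976,-.2874,1.93],[.51,-.2874,1.93],[.4976,-.275,1.93],[.4976,-.2874,1.98]])); print(r.x,r.fun)
E
```

```text
[[0.3795 0.3062]
 [0.4706 0.2868]
 [0.4795 0.3362]] 
box frame [[-0.0845 -0.0335]
 [ 0.0072 -0.05  ]
 [ 0.0145 -0.0004]]
[[ 0.0025 -0.0467]]
scene 26 x [-0.0548 -0.0341 -0.014   0.0013  0.0019] y [-0.0515 -0.05   -0.0452 -0.0398 -0.0362] z [0.0041 0.0069 0.011 ]
side 232 x [-0.0848 -0.0778 -0.0327  0.006   0.0134] y [-0.0493 -0.0435 -0.0272 -0.0078  0.0026] z [0.0043 0.01   0.0135]
[ 0.4951 -0.2798  1.9332] 1.6969403546471227
[ 0.4957 -0.278   1.9332] 2.1187854477625825
[ 0.495  -0.2802  1.927 ] 1.6608288883828588
```

```bash
cat > go.py <<'E'
# usage: go.py x y z yaw n : prints the tool-axis steps from the present pose, in n equal world steps
import sys; from h import *; from bench import ctrl
x,y,z,yw,n=map(float,sys.argv[1:]); n=int(n); o=ctrl.get_obs(); p=np.array(o["eef_pos"])
M=tool(o).as_matrix(); y0=np.arctan2(M[1,0],M[0,0]); dy=(yw-y0+np.pi)%(2*np.pi)-np.pi
d=(np.array([x,y,z])-p)*100
print("t",round(o["time_s"],2),"p",np.round(p,4),"yaw",round(y0,3),"tilt",np.round(M[:,1],3),"F",np.round(o["wrist_force"],1),"op",round(o["opening"],3),"left cm",np.round(d,2),"dyaw",round(dy,3))
for i in range(n):
    a=y0+dy*i/n; c,s=np.cos(a),np.sin(a); e=d/n
    print([round(float(c*e[0]+s*e[1]),2),round(float(-e[2]),2),round(float(-s*e[0]+c*e[1]),2)],"turn y",round(-dy/n,3))
E
python3 go.py .5 -.294 .15 .359 14
```

```text
t 0.1 p [ 0.1714 -0.5484  0.2305] yaw -1.268 tilt [-0.     0.002 -1.   ] F [-0.3 -1.1 -0.1] op 0.998 left cm [32.86 25.44 -8.05] dyaw 1.627
[-1.03, 0.57, 2.78] turn y -0.116
[-0.7, 0.57, 2.88] turn y -0.116
[-0.37, 0.57, 2.95] turn y -0.116
[-0.02, 0.57, 2.97] turn y -0.116
[0.32, 0.57, 2.95] turn y -0.116
[0.66, 0.57, 2.89] turn y -0.116
[0.99, 0.57, 2.8] turn y -0.116
[1.31, 0.57, 2.66] turn y -0.116
[1.61, 0.57, 2.49] turn y -0.116
[1.89, 0.57, 2.29] turn y -0.116
[2.14, 0.57, 2.05] turn y -0.116
[2.37, 0.57, 1.79] turn y -0.116
[2.56, 0.57, 1.51] turn y -0.116
[2.71, 0.57, 1.2] turn y -0.116
```

```bash
python3 -m jog '[[[-1.0,0.4,2.8],[0,-0.116,0],6],[[-0.7,0.4,2.9],[0,-0.116,0],6],[[-0.4,0.4,2.9],[0,-0.116,0],6],[[0,0.4,3.0],[0,-0.116,0],6],[[0.3,0.4,2.9],[0,-0.116,0],6],[[0.7,0.4,2.9],[0,-0.116,0],6],[[1.0,0.4,2.8],[0,-0.116,0],6],[[1.3,0.4,2.7],[0,-0.116,0],6],[[1.6,0.4,2.5],[0,-0.116,0],6],[[1.9,0.4,2.3],[0,-0.116,0],6],[[2.1,0.4,2.0],[0,-0.116,0],6],[[2.4,0.4,1.8],[0,-0.116,0],6]]'; python3 go.py .5 -.294 .15 .359 4
```

```text
time_s: 1.1
eef_pos: [0.4533, -0.3164, 0.1761]
eef_rot: [0.707, -0.702, -0.061, 0.064]
wrist_force: [-0.6, 0.6, 0.4]
opening: 0.704
t 1.1 p [ 0.4533 -0.3164  0.1761] yaw 0.177 tilt [-0.005  0.006 -1.   ] F [-0.6  0.6  0.4] op 0.704 left cm [ 4.67  2.24 -2.61] dyaw 0.182
[1.25, 0.65, 0.35] turn y -0.045
[1.26, 0.65, 0.29] turn y -0.045
[1.27, 0.65, 0.23] turn y -0.045
[1.28, 0.65, 0.17] turn y -0.045
```

```bash
python3 -m jog '[[[1.6,0.9,0.4],[0,-0.06,0],6],[[1.6,0.9,0.4],[0,-0.06,0],6],[[1.6,0.9,0.3],[0,-0.06,0],6],[[0,0,0],[0,0,0],6]]'; python3 - <<'E'
from h import *; from bench import imaging,ctrl
c=imaging.camera("wrist"); np.savez("pics/w1.npz",**c)
im=cv2.cvtColor(c["frame"],cv2.COLOR_RGB2BGR)
p=[.495,-.280,1.93]
d=np.array([np.cos(p[2]),np.sin(p[2])]); n=np.array([-d[1],d[0]])
X=[[*(np.array(p[:2])+d*a+n*b),.024] for a,b in((-.045,-.012),(.045,-.012),(.045,.012),(-.045,.012))]
u=proj(c,X); print(u)
cv2.polylines(im,[u.astype(int)],True,(0,255,0),1); cv2.imwrite("pics/w1.png",im)
print(-c["R"].T@c["t"])
E
python3 go.py .5 -.294 .10 .359 2
```

```text
time_s: 1.43
eef_pos: [0.502, -0.2864, 0.1458]
eef_rot: [0.698, -0.691, -0.132, 0.135]
wrist_force: [-0.9, 0.2, 0.5]
opening: 0.706
[[288.68621379 244.44737231]
 [291.80522733 132.31814728]
 [259.94183912 131.6504166 ]
 [259.40358124 243.85193541]]
[ 0.47900785 -0.2247862   0.28876206]
t 1.48 p [ 0.5012 -0.2872  0.1465] yaw 0.377 tilt [-0.007  0.009 -1.   ] F [-0.1  0.7 -0.1] op 0.701 left cm [-0.12 -0.68 -4.65] dyaw -0.018
[-0.18, 2.32, -0.3] turn y 0.009
[-0.18, 2.32, -0.3] turn y 0.009
```

View pics/w1.png

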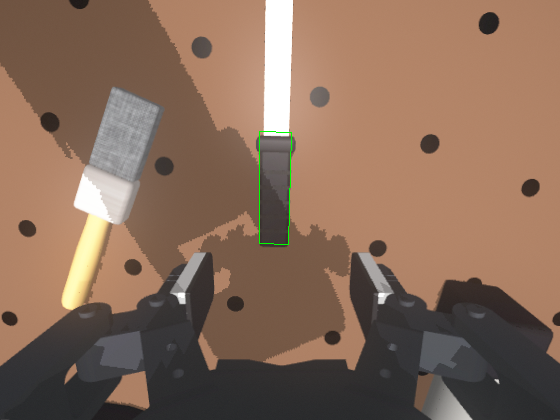

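```bash
python3 -m jog '[[[-0.1,3.2,-0.4],[-0.011,0.015,-0.003],6],[[-0.1,3.2,-0.4],[0,0,0],6],[[0,3.0,-0.1],[0,0,0],6],[[0,2.5,0],[0,0,0],6],[[0,0,0],[0,0,0],6]]'; python3 go.py .5005 -.296 .004 .359 2
```

```text
time_s: 1.9
eef_pos: [0.5026, -0.3012, 0.0281]
eef_rot: [-0.693, 0.699, 0.125, -0.123]
wrist_force: [-1.5, 0.9, -0.7]
opening: 0.703
t 1.9 p [ 0.5026 -0.3012  0.0281] yaw 0.352 tilt [ 0.005 -0.008 -1.   ] F [-1.5  0.9 -0.7] op 0.703 left cm [-0.21  0.52 -2.41] dyaw 0.007
[-0.01, 1.21, 0.28] turn y -0.003
[-0.01, 1.21, 0.28] turn y -0.003
```

```bash
python3 -m jog '[[[0,1.2,0.25],[0.006,0,0],6],[[0,1.1,0.25],[0,-0.005,0],6],[[0,0,0],[0,0,0],6],[[0,0,0],[0,0,0],2],[[0,0,0],[0,0,0],2],[[0,0,0],[0,0,0],1],[[0,0,0],[0,0,0],1],[[0,0,0],[0,0,0],1],[[0,0,0],[0,0,0],1]]'; python3 go.py .5005 -.296 .004 .359 1
```

```text
time_s: 2.65
eef_pos: [0.502, -0.3004, 0.0103]
eef_rot: [-0.693, 0.699, 0.127, -0.122]
wrist_force: [-1.1, -0.2, -1.8]
opening: 0.263
t 2.65 p [ 0.502  -0.3004  0.0103] yaw 0.354 tilt [ 0.008 -0.007 -1.   ] F [-1.1 -0.2 -1.8] op 0.263 left cm [-0.15  0.44 -0.63] dyaw 0.005
[0.01, 0.63, 0.47] turn y -0.005
```

```bash
python3 -m jog '[[[0,0,0],[0.008,0,0],4],[[0,0,0],[0,0,0],4],[[0,0.5,0.4],[0,0,0],4],[[0,0.2,0],[0,0,0],4],[[0,0,0],[0,0,0],4]]'; python3 go.py .5005 -.296 .004 .359 1
```

```text
time_s: 3.07
eef_pos: [0.5019, -0.2973, 0.004]
eef_rot: [-0.695, 0.697, 0.127, -0.122]
wrist_force: [-0.6, 0.2, 0.2]
opening: 0.47
t 3.07 p [ 0.5019 -0.2973  0.004 ] yaw 0.353 tilt [ 0.007 -0.001 -1.   ] F [-0.6  0.2  0.2] op 0.47 left cm [-0.14  0.13 -0.  ] dyaw 0.006
[-0.09, 0.0, 0.17] turn y -0.006
```

```bash
python3 -m jog '[[[0,0,0],[0,0,0],2],[[0,0,0],[0,0,0],1],[[0,0,0],[0,0,0],1],[[0,0,0],[0,0,0],1],[[0,0,0],[0,0,0],1]]'; python3 go.py .5708 -.0446 .005 -.032 10
```

```text
time_s: 3.48
eef_pos: [0.5018, -0.2972, 0.0039]
eef_rot: [-0.695, 0.697, 0.127, -0.122]
wrist_force: [0.8, -0.1, 0.3]
opening: 0.268
t 3.48 p [ 0.5018 -0.2972  0.0039] yaw 0.354 tilt [ 0.007 -0.001 -1.   ] F [ 0.8 -0.1  0.3] op 0.268 left cm [ 6.9  25.26  0.11] dyaw -0.386
[1.52, -0.01, 2.13] turn y 0.039
[1.44, -0.01, 2.19] turn y 0.039
[1.35, -0.01, 2.24] turn y 0.039
[1.27, -0.01, 2.29] turn y 0.039
[1.18, -0.01, 2.34] turn y 0.039
[1.09, -0.01, 2.38] turn y 0.039
[0.99, -0.01, 2.42] turn y 0.039
[0.9, -0.01, 2.46] turn y 0.039
[0.8, -0.01, 2.49] turn y 0.039
[0.71, -0.01, 2.52] turn y 0.039
```

```bash
python3 -m jog '[[[1.5,-0.1,1.7],[0,0.045,0],1],[[1.4,0,1.8],[0,0.045,0],1],[[1.3,0,2.0],[0,0.045,0],1],[[1.2,0,2.2],[0,0.045,0],1],[[1.2,0,2.3],[0,0.045,0],1],[[1.1,0,2.4],[0,0.045,0],1],[[1.0,0,2.4],[0,0.045,0],1],[[0.9,0,2.4],[0,0.04,0],1],[[0.8,0,2.4],[0,0.03,0],1],[[0,0,0],[0,0,0],1]]'; python3 go.py .5708 -.0446 .005 -.032 2
```

```text
time_s: 4.32
eef_pos: [0.5743, -0.0812, 0.0039]
eef_rot: [-0.705, 0.709, -0.017, 0.021]
wrist_force: [0.8, 1.2, -1.0]
opening: 0.261
t 4.32 p [ 0.5743 -0.0812  0.0039] yaw -0.054 tilt [ 0.005 -0.005 -1.   ] F [ 0.8  1.2 -1. ] op 0.261 left cm [-0.35  3.66  0.11] dyaw 0.022
[-0.27, -0.06, 1.82] turn y -0.011
[-0.25, -0.06, 1.82] turn y -0.011
```

```bash
python3 -m jog '[[[-0.3,0,1.5],[0,-0.015,0],1],[[-0.2,0,0.8],[0,-0.01,0],1],[[0,0,0],[0,0,0],1]]'; python3 go.py .5708 -.0446 .005 -.032 1; python3 - <<'E'
from h import *; from bench import imaging,ctrl
o=ctrl.get_obs(); M=tool(o).as_matrix(); p=o["eef_pos"]; d=M[:2,2]/np.hypot(*M[:2,2]); n=np.array([-d[1],d[0]])
g=np.array(p[:2])+d*.017
X=[[*(g+d*a+n*b),z] for a,b,z in((-.045,-.010,.006),(.245,-.010,.006),(.245,.08,.006),(.225,.08,.006),(.225,.01,.006),(-.045,.01,.006))]
B=np.array([.465,.337]); a=-.032; R=np.array([[np.cos(a),-np.sin(a)],[np.sin(a),np.cos(a)]])
bt=[[*(B+R@np.array(q)),.188] for q in((-.18,-.09),(.18,-.09),(.18,.09),(-.18,.09))]
cv=np.array([[-.0845,-.0335],[.0072,-.05],[.0196,.019],[-.0721,.0355]])
ct=[[*(B+R@q),.008] for q in cv]
ims=[]
for nm in("side","scene"):
    c=imaging.camera(nm); np.savez(f"pics/{nm}1.npz",**c); im=cv2.cvtColor(c["frame"],cv2.COLOR_RGB2BGR)
    im=cv2.resize(im,None,fx=2,fy=2,interpolation=cv2.INTER_CUBIC)
    for Q,col in((X,(0,255,0)),(bt,(0,0,255)),(ct,(255,255,0))): cv2.polylines(im,[(proj(c,Q)*2).astype(int)],True,col,1)
    ims.append(im[150:750,250:650] if nm=="side" else im[100:700,400:800])
cv2.imwrite("pics/v2.png",np.hstack(ims))
E
```

```text
time_s: 4.57
eef_pos: [0.5713, -0.0565, 0.0039]
eef_rot: [-0.705, 0.709, -0.007, 0.012]
wrist_force: [0.5, 1.3, 0.9]
opening: 0.268
t 4.57 p [ 0.5713 -0.0565  0.0039] yaw -0.026 tilt [ 0.007 -0.006 -1.   ] F [0.5 1.3 0.9] op 0.268 left cm [-0.05  1.19  0.11] dyaw -0.006
[-0.08, -0.11, 1.19] turn y 0.006
```

View pics/v2.png

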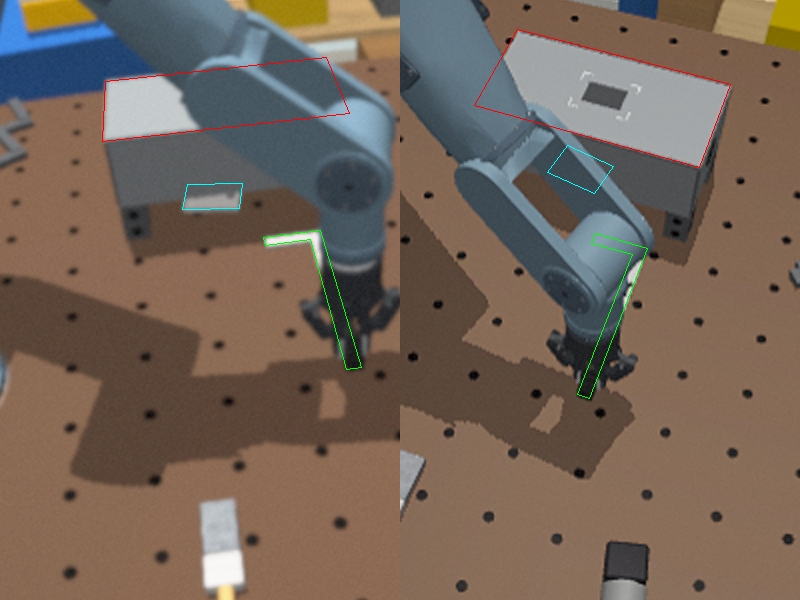

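```bash
python3 - <<'E'
from h import *
p=np.array([.5713,-.0565])
for n in("side","scene"):
    P=cloud(dict(np.load(f"pics/{n}1.npz"))).reshape(-1,3); P=P[~np.isnan(P[:,0])]
    for z0 in np.arange(.03,.5,.04):
        q=P[(P[:,2]>z0)&(P[:,2]<z0+.04)&(P[:,1]<.22)]
        q=q[np.hypot(*(q[:,:2]-p).T)<.2]
        if len(q)>5: r=q[:,:2]-p; print(n,round(z0,2),len(q),"dx",np.round([r[:,0].min(),r[:,0].max()],3),"dy",np.round([r[:,1].min(),r[:,1].max()],3))
E
```

```text
side 0.03 236 dx [-0.047  0.047] dy [-0.014  0.016]
side 0.07 480 dx [-0.065  0.066] dy [-0.02   0.015]
side 0.11 248 dx [-0.051  0.047] dy [-0.036  0.009]
side 0.15 413 dx [-0.039  0.032] dy [-0.037  0.011]
side 0.19 416 dx [-0.04   0.038] dy [-0.039  0.02 ]
side 0.23 365 dx [-0.039  0.035] dy [-0.036  0.009]
side 0.27 314 dx [-0.068  0.021] dy [-0.066 -0.037]
side 0.31 1106 dx [-0.116  0.058] dy [-0.068  0.054]
side 0.35 2360 dx [-0.163  0.051] dy [-0.065  0.072]
side 0.39 1817 dx [-0.191  0.002] dy [-0.049  0.078]
side 0.43 1475 dx [-0.2  -0.05] dy [-0.033  0.091]
side 0.47 1123 dx [-0.2   -0.099] dy [-0.003  0.071]
scene 0.03 146 dx [-0.049  0.048] dy [-0.017  0.012]
scene 0.07 264 dx [-0.065  0.064] dy [-0.022  0.014]
scene 0.11 115 dx [-0.045  0.049] dy [-0.038  0.007]
scene 0.15 192 dx [-0.034  0.037] dy [-0.04   0.004]
scene 0.19 238 dx [-0.036  0.038] dy [-0.041  0.014]
scene 0.23 132 dx [-0.023  0.039] dy [-0.038  0.032]
scene 0.27 180 dx [-0.066  0.054] dy [-0.069  0.06 ]
scene 0.31 963 dx [-0.119  0.058] dy [-0.071  0.075]
scene 0.35 2019 dx [-0.162  0.049] dy [-0.066  0.083]
scene 0.39 1048 dx [-0.174  0.002] dy [-0.051  0.08 ]
scene 0.43 1247 dx [-0.199 -0.049] dy [-0.034  0.101]
scene 0.47 1046 dx [-0.2   -0.098] dy [-0.002  0.094]
```

```bash
python3 -m jog '[[[0,0,2.0],[0,0.003,0],1],[[0,0,2.5],[0,0.003,0],1],[[0,0,2.5],[0,0,0],1],[[0,0,2.5],[0,0,0],1],[[0,0,2.5],[0,0,0],1],[[0,0,0],[0,0,0],1]]'; python3 go.py .5769 .1463 .004 -.032 3
```

```text
time_s: 5.17
eef_pos: [0.5772, 0.0558, 0.0039]
eef_rot: [-0.703, 0.711, -0.013, 0.018]
wrist_force: [0.0, 0.8, -0.2]
opening: 0.267
t 5.17 p [0.5772 0.0558 0.0039] yaw -0.044 tilt [ 0.008 -0.011 -1.   ] F [ 0.   0.8 -0.2] op 0.267 left cm [-0.03  9.05  0.01] dyaw 0.012
[-0.14, -0.0, 3.01] turn y -0.004
[-0.13, -0.0, 3.01] turn y -0.004
[-0.12, -0.0, 3.02] turn y -0.004
```

```bash
python3 -m jog '[[[-0.4,0,1.5],[0.008,-0.012,0.006],1],[[-0.2,0,2.3],[0,-0.002,0],1],[[-0.1,0,2.4],[0,-0.002,0],1],[[-0.1,0,2.4],[0,-0.002,0],1],[[0,0,0],[0,0,0],1]]'; python3 go.py .5769 .1463 .004 -.032 3
```

```text
time_s: 5.58
eef_pos: [0.5747, 0.1377, 0.0039]
eef_rot: [-0.705, 0.709, -0.01, 0.013]
wrist_force: [-1.5, 4.3, 1.9]
opening: 0.265
t 5.58 p [0.5747 0.1377 0.0039] yaw -0.032 tilt [ 0.004 -0.006 -1.   ] F [-1.5  4.3  1.9] op 0.265 left cm [0.22 0.86 0.01] dyaw 0.0
[0.06, -0.0, 0.29] turn y -0.0
[0.06, -0.0, 0.29] turn y -0.0
[0.06, -0.0, 0.29] turn y -0.0
```

```bash
python3 -m jog '[[[0,0,0.5],[0.004,0,0],1],[[0,0,0.5],[0,0,0],1],[[0,0,0],[0,0,0],1]]'; python3 go.py .489 .149 .004 -.032 5
```

```text
time_s: 5.83
eef_pos: [0.5758, 0.1455, 0.0039]
eef_rot: [-0.706, 0.708, -0.01, 0.013]
wrist_force: [-0.8, 1.8, 0.6]
opening: 0.266
t 5.83 p [0.5758 0.1455 0.0039] yaw -0.033 tilt [ 0.004 -0.003 -1.   ] F [-0.8  1.8  0.6] op 0.266 left cm [-8.68  0.35  0.01] dyaw 0.001
[-1.74, -0.0, 0.01] turn y -0.0
[-1.74, -0.0, 0.01] turn y -0.0
[-1.74, -0.0, 0.01] turn y -0.0
[-1.74, -0.0, 0.01] turn y -0.0
[-1.74, -0.0, 0.01] turn y -0.0
```

```bash
python3 -m jog '[[[-1.2,0,0],[0,0,0],1],[[-1.6,0,0],[0,0,0],1],[[-1.6,0,0],[0,0,0],1],[[-1.6,0,0],[0,0,0],1],[[-1.4,0,0],[0,0,0],1],[[-0.8,0,0],[0,0,0],1],[[0,0,0],[0,0,0],1]]'; python3 go.py .489 .149 .004 -.032 2;  python3 - <<'E'
from h import *; from bench import imaging,ctrl
c=imaging.camera("side"); im=cv2.cvtColor(c["frame"],cv2.COLOR_RGB2BGR)
cv2.imwrite("pics/v3.png",cv2.resize(im[120:260,150:350],None,fx=3.5,fy=3.5,interpolation=cv2.INTER_CUBIC))
E
```

```text
time_s: 6.42
eef_pos: [0.4964, 0.1431, 0.0041]
eef_rot: [-0.706, 0.707, -0.011, 0.021]
wrist_force: [-0.9, 1.1, -2.0]
opening: 0.266
t 6.42 p [0.4964 0.1431 0.0041] yaw -0.045 tilt [ 0.013 -0.002 -1.   ] F [-0.9  1.1 -2. ] op 0.266 left cm [-0.74  0.59 -0.01] dyaw 0.013
[-0.38, 0.0, 0.28] turn y -0.007
[-0.38, 0.0, 0.28] turn y -0.007
```

View pics/v3.png

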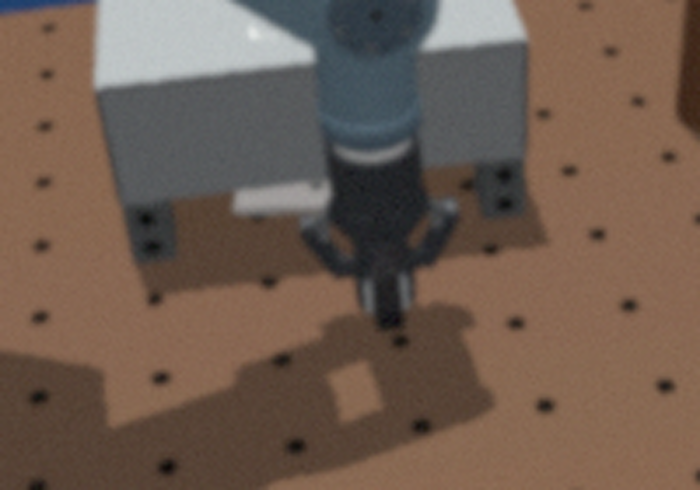

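```bash
python3 -m jog '[[[-0.6,0,0.2],[0.003,-0.012,0.01],1],[[-0.3,0,0],[0,0,0],1],[[0,0,-0.8],[0,0,0],1],[[0,0,-1.2],[0,0,0],1],[[0,0,-1.5],[0,0,0],1],[[0,0,-1.5],[0,0,0],1],[[0,0,-1.5],[0,0,0],1],[[0,0,0],[0,0,0],1]]'; python3 go.py .482 -.070 .004 -.032 8
```

```text
time_s: 7.13
eef_pos: [0.4877, 0.0786, 0.0039]
eef_rot: [0.709, -0.705, 0.009, -0.011]
wrist_force: [-0.9, -1.0, -0.7]
opening: 0.268
t 7.13 p [0.4877 0.0786 0.0039] yaw -0.028 tilt [ 0.004  0.005 -1.   ] F [-0.9 -1.  -0.7] op 0.268 left cm [-5.700e-01 -1.486e+01  1.000e-02] dyaw -0.004
[-0.02, -0.0, -1.86] turn y 0.0
[-0.02, -0.0, -1.86] turn y 0.0
[-0.02, -0.0, -1.86] turn y 0.0
[-0.02, -0.0, -1.86] turn y 0.0
[-0.02, -0.0, -1.86] turn y 0.0
[-0.02, -0.0, -1.86] turn y 0.0
[-0.01, -0.0, -1.86] turn y 0.0
[-0.01, -0.0, -1.86] turn y 0.0
```

```bash
python3 -m jog '[[[0,0,-1.2],[-0.004,0,0],1],[[0,0,-1.6],[0,0,0],1],[[0,0,-1.8],[0,0,0],1],[[0,0,-1.8],[0,0,0],1],[[0,0,-1.8],[0,0,0],1],[[0,0,-1.8],[0,0,0],1],[[0,0,-1.8],[0,0,0],1],[[0,0,-1.8],[0,0,0],1],[[0,0,-1.4],[0,0,0],1],[[0,0,0],[0,0,0],1]]'; python3 go.py .482 -.070 .004 -.032 1;  python3 - <<'E'
from h import *; from bench import imaging,ctrl
for n in("side","scene"):
    c=imaging.camera(n); np.savez(f"pics/{n}2.npz",**c)
    im=cv2.cvtColor(c["frame"],cv2.COLOR_RGB2BGR)
    if n=="side": a=cv2.resize(im[100:350,140:340],None,fx=2,fy=2)
    else: b=cv2.resize(im[50:300,200:400],None,fx=2,fy=2)
cv2.imwrite("pics/v4.png",np.hstack([a,b]))
E
```

```text
time_s: 7.97
eef_pos: [0.4855, -0.0705, 0.0041]
eef_rot: [0.711, -0.703, 0.009, -0.013]
wrist_force: [-0.1, -0.2, -2.5]
opening: 0.267
t 7.97 p [ 0.4855 -0.0705  0.0041] yaw -0.031 tilt [ 0.005  0.01  -1.   ] F [-0.1 -0.2 -2.5] op 0.267 left cm [-0.35  0.05 -0.01] dyaw -0.001
[-0.35, 0.01, 0.04] turn y 0.001
```

View pics/v4.png

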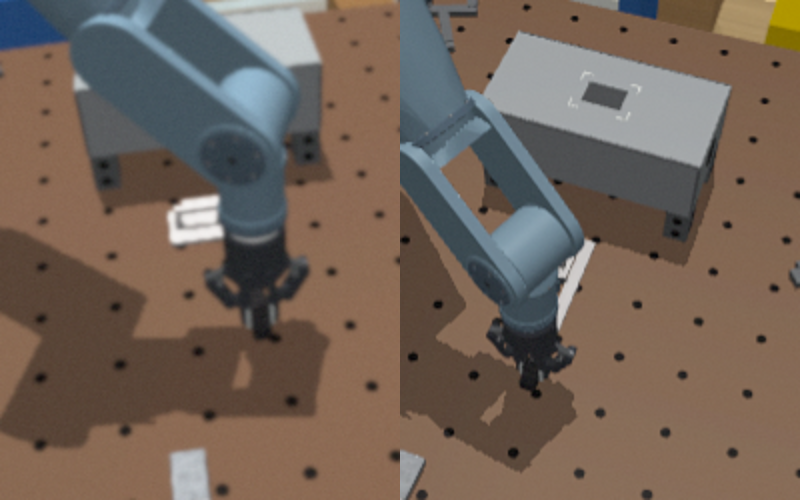

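```bash
python3 -m jog '[[[0,0,0.8],[-0.008,0,0.003],1],[[0,0,0.3],[0,0,0],1],[[1.5,0,0],[0,0,0],1],[[2.2,0,0],[0,0,0],1],[[2.2,0,0],[0,0,0],1],[[2.2,0,0],[0,0,0],1],[[2.2,0,0],[0,0,0],1],[[0.8,0,-0.8],[0,0,0],1],[[0,0,-2.0],[0,0,0],1],[[0,0,-2.0],[0,0,0],1],[[0,0,-1.5],[0,0,0],1],[[0,0,0],[0,0,0],1]]'; python3 go.py .585 -.12 .004 -.032 1
```

```text
time_s: 9.07
eef_pos: [0.5868, -0.1118, 0.0043]
eef_rot: [0.709, -0.705, 0.014, 0.009]
wrist_force: [0.3, -3.3, 1.7]
opening: 0.27
t 9.07 p [ 0.5868 -0.1118  0.0043] yaw -0.007 tilt [-0.032  0.007 -0.999] F [ 0.3 -3.3  1.7] op 0.27 left cm [-0.18 -0.82 -0.03] dyaw -0.025
[-0.17, 0.03, -0.82] turn y 0.025
```

```bash
python3 -m jog '[[[0,0,0],[-0.005,0,-0.03],1],[[0,0,0],[0,0,0],1],[[0,0,0],[0,0,0],5],[[0,0,0],[0,0,0],5],[[0,0,0],[0,0,0],5],[[0,-1.5,0],[0,0,0],5],[[0,-3,0],[0,0,0],5],[[0,-4,0],[0,0,0],5],[[0,-4,0],[0,0,0],5],[[0,-4,0],[0,0,0],5],[[0,0,-2],[0,0,0],5],[[0,0,0],[0,0,0],5]]'; python3 go.py .38 .13 .16 -1.6 1; python3 - <<'E'
from h import *; from bench import imaging
B=np.array([.465,.337]); a=-.032; R=np.array([[np.cos(a),-np.sin(a)],[np.sin(a),np.cos(a)]])
for n in("scene","side"):
    c=imaging.camera(n); np.savez(f"pics/{n}3.npz",**c); P=cloud(c); f=c["frame"].astype(int)
    w=(f.min(2)>110)&(f.max(2)-f.min(2)<50)&(P[...,2]<.07)&(P[...,2]>-.01)&(P[...,1]>0)&(P[...,1]<.24)&(P[...,0]<.70)&(P[...,0]>.25)
    k,l,st,_=cv2.connectedComponentsWithStats(w.astype(np.uint8))
    for j in range(1,k):
        if st[j,4]>60:
            q=P[l==j]; pl=q[q[:,2]<.014]; hi=q[q[:,2]>.032]
            print(n,st[j],"plate",cv2.minAreaRect(pl[:,:2].astype(np.float32)),"bar",len(hi),cv2.minAreaRect(hi[:,:2].astype(np.float32)) if len(hi)>5 else "",hi[:,:2].mean(0) if len(hi) else "")
    m=(abs(P[...,2]-.188)<.008)&(P[...,0]>.2)&(P[...,1]>.1)
    k,l,st,_=cv2.connectedComponentsWithStats(m.astype(np.uint8)); j=1+st[1:,4].argmax(); print("box",cv2.minAreaRect(P[l==j][:,:2].astype(np.float32)))
    im=cv2.cvtColor(c["frame"],cv2.COLOR_RGB2BGR)
    if n=="side": b=cv2.resize(im[90:290,140:340],None,fx=2,fy=2)
    else: a_=cv2.resize(im[50:250,200:400],None,fx=2,fy=2)
cv2.imwrite("pics/v5.png",np.hstack([a_,b]))
E
```

```text
time_s: 10.07
eef_pos: [0.583, -0.1267, 0.1718]
eef_rot: [0.71, -0.704, 0.007, 0.004]
wrist_force: [0.2, -0.6, -0.3]
opening: 0.589
t 10.07 p [ 0.583  -0.1267  0.1718] yaw -0.004 tilt [-0.016  0.008 -1.   ] F [ 0.2 -0.6 -0.3] op 0.589 left cm [-20.3   25.67  -1.18] dyaw -1.596
[-20.39, 1.18, 25.59] turn y 1.596
scene [256 175  19  15 109] plate ((0.412224680185318, 0.10606299340724945), (0.031343672424554825, 0.07797104120254517), 57.736839294433594) bar 0  
scene [311 187  11  30 157] plate ((0.5920885801315308, 0.09918306022882462), (0.024065867066383362, 0.11624626815319061), 8.946076393127441) bar 0  
box ((0.4638916850090027, 0.3383015990257263), (0.188498392701149, 0.3609864115715027), 88.23052978515625)
side [223 199  35  24 666] plate ((0.435159832239151, 0.14760558307170868), (0.0996062383055687, 0.09883145242929459), 88.79246520996094) bar 113 ((0.43360435962677, 0.13643081486225128), (0.015879495069384575, 0.06850408017635345), 86.97900390625) [0.43323455 0.13368345]
side [263 201  43  37 393] plate ((0.5605509281158447, 0.08235768973827362), (0.07515580207109451, 0.1736985296010971), 14.835497856140137) bar 0  
box ((0.4658519923686981, 0.3360385298728943), (0.1912582367658615, 0.3611336946487427), 87.39022064208984)
```

View pics/v5.png

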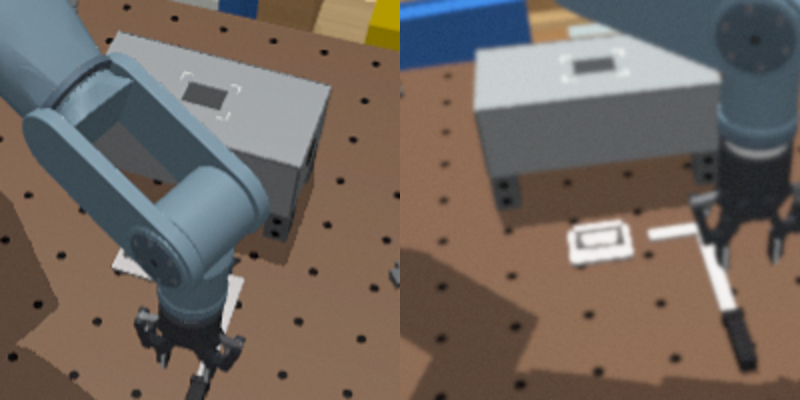

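```bash
python3 go.py .433 .134 .17 1.52 13
```

```text
t 10.17 p [ 0.5832 -0.1245  0.1712] yaw -0.004 tilt [-0.016  0.01  -1.   ] F [-0.7  0.9  0.5] op 0.584 left cm [-15.02  25.85  -0.12] dyaw 1.524
[-1.16, 0.01, 1.98] turn y -0.117
[-0.92, 0.01, 2.11] turn y -0.117
[-0.67, 0.01, 2.2] turn y -0.117
[-0.41, 0.01, 2.26] turn y -0.117
[-0.14, 0.01, 2.3] turn y -0.117
[0.13, 0.01, 2.3] turn y -0.117
[0.4, 0.01, 2.27] turn y -0.117
[0.66, 0.01, 2.2] turn y -0.117
[0.91, 0.01, 2.11] turn y -0.117
[1.15, 0.01, 1.99] turn y -0.117
[1.38, 0.01, 1.84] turn y -0.117
[1.58, 0.01, 1.67] turn y -0.117
[1.77, 0.01, 1.47] turn y -0.117
```

```bash
python3 -m jog '[[[-1.2,0,2.0],[-0.008,-0.12,-0.016],5],[[-0.9,0,2.1],[0,-0.12,0],5],[[-0.7,0,2.2],[0,-0.12,0],5],[[-0.4,0,2.3],[0,-0.12,0],5],[[-0.1,0,2.3],[0,-0.12,0],5],[[0.1,0,2.3],[0,-0.12,0],5],[[0.4,0,2.3],[0,-0.12,0],5],[[0.7,0,2.2],[0,-0.12,0],5],[[0.9,0,2.1],[0,-0.12,0],5],[[1.2,0,2.0],[0,-0.12,0],5],[[1.4,0,1.8],[0,-0.12,0],5],[[1.6,0,1.7],[0,-0.12,0],5]]'; python3 go.py .433 .134 .17 1.52 4
```

```text
time_s: 11.17
eef_pos: [0.4169, 0.1265, 0.1577]
eef_rot: [0.531, -0.509, -0.474, 0.484]
wrist_force: [-0.3, 0.2, -0.8]
opening: 0.586
t 11.17 p [0.4169 0.1265 0.1577] yaw 1.489 tilt [-0.032  0.012 -0.999] F [-0.3  0.2 -0.8] op 0.586 left cm [1.61 0.75 1.23] dyaw 0.031
[0.22, -0.31, -0.39] turn y -0.008
[0.22, -0.31, -0.39] turn y -0.008
[0.21, -0.31, -0.39] turn y -0.008
[0.21, -0.31, -0.39] turn y -0.008
```

```bash
cat >> go.py <<'E'
w=np.cross(M[:,1],[0,0,-1]); print("tilt fix tool x,z",np.round((M.T@w)[[0,2]],3))
E
python3 -m jog '[[[0.5,-0.3,-0.8],[-0.03,-0.02,0.008],5],[[0.4,-0.3,-0.8],[0,-0.01,0],5],[[0,0,0],[0,0,0],5],[[0,0,0],[0,0,0],5]]'; python3 go.py .433 .134 .17 1.52 1
python3 - <<'E'
from h import *; from bench import imaging,ctrl
c=imaging.camera("wrist"); np.savez("pics/w2.npz",**c); P=cloud(c); f=c["frame"].astype(int)
ok=(P[...,0]>.3)&(P[...,0]<.53)&(P[...,1]>.06)&(P[...,1]<.22)
for nm,m in(("bar",ok&(P[...,2]>.035)&(P[...,2]<.05)),("plate",ok&(P[...,2]>.005)&(P[...,2]<.05)&(f.min(2)>90))):
    k,l,st,_=cv2.connectedComponentsWithStats(m.astype(np.uint8)); j=1+st[1:,4].argmax(); q=P[l==j]; print(nm,len(q),cv2.minAreaRect(q[:,:2].astype(np.float32)),q.mean(0))
cv2.imwrite("pics/w2.png",cv2.cvtColor(c["frame"],cv2.COLOR_RGB2BGR))
E
```

```text
time_s: 11.5
eef_pos: [0.4283, 0.1396, 0.1598]
eef_rot: [0.513, -0.507, -0.487, 0.492]
wrist_force: [-1.0, -0.2, 0.0]
opening: 0.585
t 11.5 p [0.4283 0.1396 0.1598] yaw 1.53 tilt [-0.011  0.003 -1.   ] F [-1.  -0.2  0. ] op 0.585 left cm [ 0.47 -0.56  1.02] dyaw -0.01
[-0.54, -1.02, -0.49] turn y 0.01
tilt fix tool x,z [-0.011  0.002]
bar 1192 ((0.43384575843811035, 0.13437840342521667), (0.010975965298712254, 0.0695728212594986), 88.67866516113281) [0.43247144 0.13448206 0.04129236]
plate 7876 ((0.43397411704063416, 0.13438346982002258), (0.0700301080942154, 0.08982739597558975), 88.38491821289062) [0.4310081  0.13458923 0.01281853]
```

View pics/w2.png

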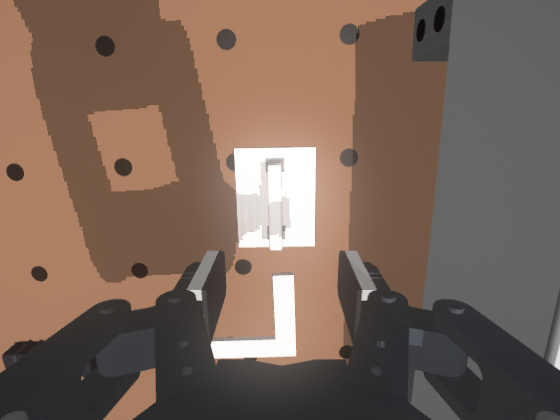

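```bash
python3 -m jog '[[[-0.3,3.0,-0.3],[-0.009,-0.01,0.002],4.5],[[-0.2,3.2,-0.3],[0,-0.005,0],4.5],[[0,3.0,0],[0,0,0],4.5],[[0,2.0,0],[0,0,0],4.5],[[0,0,0],[0,0,0],4.5]]'; python3 go.py .4339 .1344 .018 1.545 1
```

```text
time_s: 11.97
eef_pos: [0.4399, 0.1307, 0.0459]
eef_rot: [-0.508, 0.51, 0.492, -0.489]
wrist_force: [-0.5, 0.5, -0.2]
opening: 0.525
t 11.97 p [0.4399 0.1307 0.0459] yaw 1.534 tilt [ 0.005  0.    -1.   ] F [-0.5  0.5 -0.2] op 0.525 left cm [-0.6   0.37 -2.79] dyaw 0.011
[0.35, 2.79, 0.61] turn y -0.011
tilt fix tool x,z [0.005 0.   ]
```

```bash
python3 -m jog '[[[0.35,0.5,0.6],[0.004,-0.011,0],4],[[0,1.2,0],[0,0,0],4],[[0,1.1,0],[0,0,0],4],[[0,0,0],[0,0,0],4]]'; python3 go.py .4339 .1344 .018 1.545 1
```

```text
time_s: 12.3
eef_pos: [0.435, 0.1331, 0.0181]
eef_rot: [-0.507, 0.507, 0.493, -0.492]
wrist_force: [-1.0, 1.1, -0.7]
opening: 0.471
t 12.3 p [0.435  0.1331 0.0181] yaw 1.541 tilt [ 0.  0. -1.] F [-1.   1.1 -0.7] op 0.471 left cm [-0.11  0.13 -0.01] dyaw 0.004
[0.12, 0.01, 0.12] turn y -0.004
tilt fix tool x,z [0. 0.]
```

```bash
python3 -m jog '[[[0,0,0.1],[0,0,0],2],[[0,0,0],[0,0,0],0.6],[[0,0,0],[0,0,0],0.6],[[0,0,0],[0,0,0],0.6],[[0,0,0],[0,0,0],0.6],[[0,0,0],[0,0,0],0.6],[[0,-1.0,0],[0,0,0],0.6],[[0,-2.0,0],[0,0,0],0.6],[[0,-3,0],[0,0,0],0.6],[[0,-3,0],[0,0,0],0.6],[[0,-3.5,0],[0,0,0],0.6],[[0,-3.5,0],[0,0,0],0.6]]'; python3 go.py .545 .30 .30 1.54 1
```

```text
time_s: 13.3
eef_pos: [0.4264, 0.1329, 0.1808]
eef_rot: [0.512, -0.503, -0.488, 0.497]
wrist_force: [1.3, 0.2, -4.2]
opening: 0.113
t 13.3 p [0.4264 0.1329 0.1808] yaw 1.541 tilt [-0.018 -0.    -1.   ] F [ 1.3  0.2 -4.2] op 0.113 left cm [11.86 16.71 11.92] dyaw -0.001
[17.06, -11.92, -11.36] turn y 0.001
tilt fix tool x,z [-0.018 -0.001]
```

```bash
python3 -m jog '[[[0,-3,-0.5],[-0.015,0,0],0.6],[[0,-3.3,-1],[0,0,0],0.6],[[0,-3.3,-1],[0,0,0],0.6],[[0.5,-2.5,-1.5],[0,0,0],0.6],[[1.5,-1,-1.5],[0,0,0],0.6],[[2.5,0,-1.5],[0,0,0],0.6],[[2.5,0,-1.5],[0,0,0],0.6],[[2.5,0,-1.5],[0,0,0],0.6],[[2.5,0,-1],[0,0,0],0.6],[[2.5,0,-0.5],[0,0,0],0.6],[[1.5,0,0],[0,0,0],0.6],[[0,0,0],[0,0,0],0.6]]'; python3 go.py .545 .30 .30 1.54 1
```

```text
time_s: 14.3
eef_pos: [0.5491, 0.2955, 0.3385]
eef_rot: [-0.504, 0.512, 0.496, -0.487]
wrist_force: [-0.2, 0.9, -4.0]
opening: 0.111
t 14.3 p [0.5491 0.2955 0.3385] yaw 1.538 tilt [ 0.017 -0.    -1.   ] F [-0.2  0.9 -4. ] op 0.111 left cm [-0.41  0.45 -3.85] dyaw 0.002
[0.44, 3.85, 0.43] turn y -0.002
tilt fix tool x,z [0.017 0.   ]
```

```bash
python3 -m jog '[[[0.4,1.5,0],[0.016,0,0],0.6],[[0,0,0],[0,0,0],0.6],[[0,0,0],[0,0,0],0.6],[[0,0,0],[0,0,0],0.6]]'; python3 go.py .545 .30 .30 1.54 1
python3 - <<'E'
from h import *; from bench import imaging
c=imaging.camera("wrist"); np.savez("pics/w3.npz",**c); P=cloud(c)
m=(P[...,2]>.05)&(P[...,2]<.18)&(P[...,0]>.41)&(P[...,0]<.52)&(P[...,1]>.29)&(P[...,1]<.39)
k,l,st,_=cv2.connectedComponentsWithStats(m.astype(np.uint8))
for j in range(1,k):
    if st[j,4]>200: 
        v,u=np.nonzero(l==j); print(st[j],cv2.minAreaRect(plane(c,np.c_[u,v],.188)[:,:2].astype(np.float32)))
t=P[(P[...,2]>.18)&(P[...,2]<.2)]; print("top z",np.median(t[:,2]))
f=c["frame"].astype(int); w=(f.min(2)>205)&(abs(P[...,2]-.188)<.01)
v,u=np.nonzero(w); print("ticks",len(u),cv2.minAreaRect(plane(c,np.c_[u,v],.188)[:,:2].astype(np.float32)) if len(u) else "")
hi=P[(P[...,2]>.24)&(P[...,2]<.45)]; print(len(hi))
cv2.imwrite("pics/w3.png",cv2.cvtColor(c["frame"],cv2.COLOR_RGB2BGR))
E
```

```text
time_s: 14.63
eef_pos: [0.5476, 0.2984, 0.3212]
eef_rot: [0.509, -0.507, -0.49, 0.493]
wrist_force: [-0.3, -0.8, -4.2]
opening: 0.112
t 14.63 p [0.5476 0.2984 0.3212] yaw 1.538 tilt [-0.004 -0.002 -1.   ] F [-0.3 -0.8 -4.2] op 0.112 left cm [-0.26  0.16 -2.12] dyaw 0.002
[0.15, 2.12, 0.27] turn y -0.002
tilt fix tool x,z [-0.004 -0.002]
[ 300   47   59   87 4808] ((0.4668404757976532, 0.3364310562610626), (0.043028995394706726, 0.06306779384613037), 88.74794006347656)
top z 0.18759837646188815
ticks 13408 ((0.4637504816055298, 0.3289884328842163), (0.12850520014762878, 0.10452120751142502), 88.24253845214844)
73379
```

View pics/w3.png

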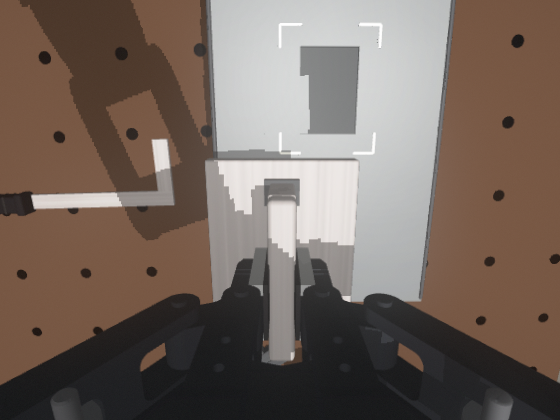

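```bash
python3 - <<'E'
from h import *
np.set_printoptions(precision=4,suppress=True)
c=dict(np.load("pics/w3.npz")); f=c["frame"].astype(int); P=cloud(c)
w=(f.min(2)>200)&(abs(P[...,2]-.188)<.01); w[:, :265]=0; w[:,395:]=0; w[157:]=0; w[:15]=0
m=(w).astype(np.uint8); k,l,st,ce=cv2.connectedComponentsWithStats(m)
for j in range(1,k):
    if st[j,4]>15: print(st[j])
v,u=np.nonzero(w); r=cv2.minAreaRect(plane(c,np.c_[u,v],.188)[:,:2].astype(np.float32)); print("ticks",r)
# plate
zt=.3212-.010
q=P[(P[...,2]>zt-.006)&(P[...,2]<zt+.006)&(P[...,0]>.44)&(P[...,1]>.2)&(P[...,1]<.4)]
print("plate z",np.median(q[:,2]),cv2.minAreaRect(q[:,:2].astype(np.float32)))
a=plane(c,[(207,160),(357,160),(355,296),(211,300)],np.median(q[:,2])); print(a)
b=P[(P[...,2]>zt+.03)&(P[...,2]<zt+.04)&(P[...,0]<.6)]
E
```

```text
[  265    15   130   142 12828]
ticks ((0.4649939239025116, 0.33909210562705994), (0.10282053053379059, 0.10270782560110092), 88.33747863769531)
plate z 0.30922255434576656 ((0.5377620458602905, 0.29891887307167053), (0.07037340104579926, 0.07233387976884842), 87.96194458007812)
[[0.5011 0.2665 0.3092]
 [0.5033 0.3338 0.3092]
 [0.5716 0.3347 0.3092]
 [0.5716 0.2621 0.3092]]
```

```bash
python3 - <<'E'
from h import *
np.set_printoptions(precision=4,suppress=True)
c=dict(np.load("pics/w3.npz")); f=c["frame"].astype(int)
print("gray top",np.median(f[30:60,230:260].reshape(-1,3),0),f[24,285],f[30,380])
w=f.min(2)>236; w[:,:270]=0; w[:,390:]=0; w[156:]=0
k,l,st,ce=cv2.connectedComponentsWithStats(w.astype(np.uint8))
for j in range(1,k):
    if st[j,4]>10: print(st[j])
v,u=np.nonzero(w); print("ticks",cv2.minAreaRect(plane(c,np.c_[u,v],.188)[:,:2].astype(np.float32)))
print(plane(c,[(279,24),(381,24),(375,153),(279.5,153)],.188)[:,:2], plane(c,[(279,24),(381,24),(375,153),(279.5,153)],.188)[:,:2].mean(0))
E
```

```text
gray top [204. 206. 206.] [254 254 254] [254 254 254]
[279  23  23  25 110]
[359  23  23  25 121]
[279 132   3  19  54]
[353 133  23  21  90]
[291 152  10   2  20]
ticks ((0.46638962626457214, 0.3366910219192505), (0.07574006915092468, 0.0949404314160347), 88.26960754394531)
[[0.4187 0.3006]
 [0.4207 0.3752]
 [0.515  0.3739]
 [0.5127 0.2978]] [0.4668 0.3369]
```

```bash
python3 -m jog '[[[1.0,0,1.8],[-0.004,-0.002,-0.002],0.6],[[1.0,1.0,2.0],[0,0,0],0.6],[[1.0,2.0,2.0],[0,0,0],0.6],[[0.6,2.0,1.5],[0,0,0],0.6],[[0,1.0,0],[0,0,0],0.6],[[0,0,0],[0,0,0],0.6],[[0,0,0],[0,0,0],0.6]]'; python3 go.py .4675 .3364 .215 1.541 1
```

```text
time_s: 15.27
eef_pos: [0.4767, 0.3326, 0.2634]
eef_rot: [-0.508, 0.511, 0.492, -0.488]
wrist_force: [1.4, 0.1, -3.7]
opening: 0.113
t 15.27 p [0.4767 0.3326 0.2634] yaw 1.531 tilt [ 0.008  0.001 -1.   ] F [ 1.4  0.1 -3.7] op 0.113 left cm [-0.92  0.38 -4.84] dyaw 0.01
[0.34, 4.84, 0.94] turn y -0.01
tilt fix tool x,z [0.008 0.001]
```

```bash
python3 -m jog '[[[0.35,1.0,0.9],[0.006,-0.01,0],0.6],[[0,1.5,0],[0,0,0],0.6],[[0,1.2,0],[0,0,0],0.6],[[0,0,0],[0,0,0],0.6],[[0,0,0],[0,0,0],0.6]]'; python3 go.py .4675 .3364 .206 1.541 1
```

```text
time_s: 15.68
eef_pos: [0.4715, 0.336, 0.2282]
eef_rot: [-0.507, 0.509, 0.495, -0.489]
wrist_force: [-0.4, -1.0, -2.9]
opening: 0.113
t 15.68 p [0.4715 0.336  0.2282] yaw 1.539 tilt [ 0.008  0.004 -1.   ] F [-0.4 -1.  -2.9] op 0.113 left cm [-0.4   0.04 -2.22] dyaw 0.002
[0.03, 2.22, 0.4] turn y -0.002
tilt fix tool x,z [0.008 0.004]
```

```bash
python3 -m jog '[[[0,0.5,0.4],[0.008,-0.002,0.003],0.6],[[0,0.5,0.1],[0.003,0,0],0.6],[[0,0,0],[0,0,0],0.6],[[0,0,0],[0,0,0],0.6]]'; python3 go.py .4675 .3364 .206 1.541 1
```

```text
time_s: 16.02
eef_pos: [0.4673, 0.3363, 0.2188]
eef_rot: [0.509, -0.506, -0.492, 0.493]
wrist_force: [0.5, -0.1, -3.7]
opening: 0.117
t 16.02 p [0.4673 0.3363 0.2188] yaw 1.541 tilt [-0.003  0.002 -1.   ] F [ 0.5 -0.1 -3.7] op 0.117 left cm [ 0.02  0.01 -1.28] dyaw 0.0
[0.01, 1.28, -0.02] turn y -0.0
tilt fix tool x,z [-0.003  0.002]
```

Aligned to sub-millimetre; lower in small steps, watching the force.

```bash
python3 -m jog '[[[0,0.5,0],[0,0,0],0.6],[[0,0.4,0],[0,0,0],0.6],[[0,0.2,0],[0,0,0],0.6],[[0,0,0],[0,0,0],0.6]]'; python3 go.py .4675 .3364 .206 1.541 1
```

```text
time_s: 16.35
eef_pos: [0.4679, 0.3367, 0.2078]
eef_rot: [0.508, -0.507, -0.493, 0.492]
wrist_force: [1.3, 0.6, -2.9]
opening: 0.113
t 16.35 p [0.4679 0.3367 0.2078] yaw 1.541 tilt [-0.001  0.003 -1.   ] F [ 1.3  0.6 -2.9] op 0.113 left cm [-0.04 -0.03 -0.18] dyaw 0.0
[-0.03, 0.18, 0.04] turn y -0.0
tilt fix tool x,z [-0.001  0.003]
```

```bash
python3 -m jog '[[[0,0.15,0.04],[0,0,0],0.6],[[0,0.1,0],[0,0,0],0.6],[[0,0,0],[0,0,0],0.6]]'; python3 go.py .4675 .3364 .206 1.541 1
```

```text
time_s: 16.6
eef_pos: [0.4682, 0.3369, 0.208]
eef_rot: [0.508, -0.507, -0.494, 0.491]
wrist_force: [0.2, 0.2, -5.0]
opening: 0.116
t 16.6 p [0.4682 0.3369 0.208 ] yaw 1.541 tilt [ 0.002  0.003 -1.   ] F [ 0.2  0.2 -5. ] op 0.116 left cm [-0.07 -0.05 -0.2 ] dyaw -0.0
[-0.05, 0.2, 0.07] turn y 0.0
tilt fix tool x,z [0.002 0.003]
```

```bash
python3 -m jog '[[[-0.05,0.3,0.07],[0,0,0],0.6],[[0,0.1,0],[0,0,0],0.6],[[0,0,0],[0,0,0],0.6]]'; python3 go.py .4675 .3364 .206 1.541 1
```

```text
time_s: 16.85
eef_pos: [0.4689, 0.3374, 0.2079]
eef_rot: [-0.507, 0.507, 0.496, -0.489]
wrist_force: [0.0, -0.0, -4.2]
opening: 0.113
t 16.85 p [0.4689 0.3374 0.2079] yaw 1.541 tilt [ 0.007  0.006 -1.   ] F [ 0.  -0.  -4.2] op 0.113 left cm [-0.14 -0.1  -0.19] dyaw -0.0
[-0.1, 0.19, 0.14] turn y 0.0
tilt fix tool x,z [0.007 0.006]
```

```bash
python3 - <<'E'
from h import *; from bench import imaging,ctrl
o=ctrl.get_obs(); print(np.round(o["wrist_force"],2),np.round(o["torque"],2),np.round(o["q"],3))
c=imaging.camera("wrist"); P=cloud(c); cv2.imwrite("pics/w4.png",cv2.cvtColor(c["frame"],cv2.COLOR_RGB2BGR))
z=P[...,2]; 
for x0 in np.arange(.40,.47,.01):
    q=P[(P[...,0]>x0)&(P[...,0]<x0+.01)&(abs(P[...,1]-.318)<.008)]; 
    if len(q): print(round(x0,3),len(q),np.round(np.percentile(q[:,2],[5,50,95]),4))
E
```

```text
[ 0.01 -0.02 -4.19] [-0.05  0.08 -0.01] [ 0.417  0.202  1.631  0.003  1.3   -1.125]
0.4 784 [0.1865 0.1877 0.1887]
0.41 746 [0.1865 0.1876 0.1887]
0.42 851 [0.187  0.1952 0.1965]
0.43 744 [0.1947 0.1957 0.1967]
0.44 1680 [0.1949 0.3012 0.3056]
0.45 5093 [0.1955 0.284  0.2996]
0.46 1665 [0.1951 0.2281 0.2631]
```

View pics/w4.png

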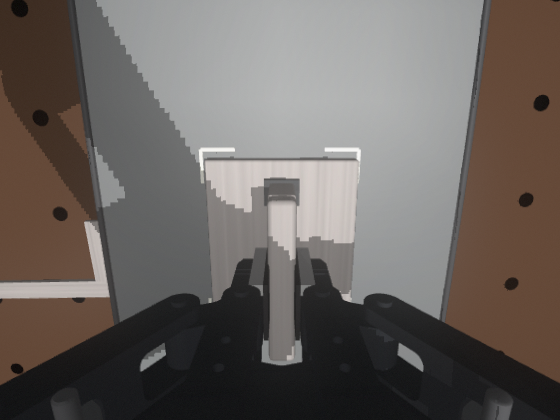

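```bash
python3 - <<'E'
from h import *; from bench import imaging
np.set_printoptions(precision=4,suppress=True)
c=imaging.camera("wrist"); 
t=plane(c,[(200,149),(360,149),(200,149),(360,149)],.188)[:,:2]; p=plane(c,[(206.5,158),(356,158)],.196)[:,:2]
print("tick corners",t[:2],"plate corners",p)
q=np.array([.4666,.3366]); R=np.array([[np.cos(-.03),-np.sin(-.03)],[np.sin(-.03),np.cos(-.03)]])
print("tick box frame rel",(t[:2]-q)@R,"plate",(p-q)@R)
E
python3 go.py .4675 .3364 .208 1.541 1
```

```text
tick corners [[0.4185 0.3011]
 [0.4207 0.3757]] plate corners [[0.4217 0.3055]
 [0.4237 0.3722]]
tick box frame rel [[-0.047  -0.037 ]
 [-0.0471  0.0377]] plate [[-0.0439 -0.0325]
 [-0.044   0.0343]]
t 16.95 p [0.4691 0.3374 0.2078] yaw 1.541 tilt [ 0.007  0.006 -1.   ] F [ 0.4  0.3 -1.1] op 0.111 left cm [-0.16 -0.1   0.02] dyaw -0.0
[-0.11, -0.02, 0.16] turn y 0.0
tilt fix tool x,z [0.007 0.006]
```

```bash
python3 -m jog '[[[0,0,0],[0,0,0],2],[[0,0,0],[0,0,0],3.5],[[0,0,0],[0,0,0],3.5],[[0,0,0],[0,0,0],3.5],[[0,-1,0],[0,0,0],3.5],[[0,-2.5,0],[0,0,0],3.5],[[0,-3,0],[0,0,0],3.5],[[0,-3,0],[0,0,0],3.5],[[0,-1.5,-3],[0,0,0],3.5],[[0,0,-4],[0,0,0],3.5],[[0,0,-3],[0,0,0],3.5],[[0,0,0],[0,0,0],3.5]]'; python3 - <<'E'
from h import *; from bench import imaging
c=imaging.camera("wrist"); np.savez("pics/w5.npz",**c); P=cloud(c); f=c["frame"].astype(int)
z=P[...,2]; ok=(abs(P[...,0]-.467)<.08)&(abs(P[...,1]-.337)<.07)
q=P[ok&(z>.1925)&(z<.24)]; print("cover",len(q),cv2.minAreaRect(q[:,:2].astype(np.float32)))
b=P[ok&(z>.22)&(z<.24)]; print("bar",len(b),cv2.minAreaRect(b[:,:2].astype(np.float32)),np.median(b[:,2]),"boxtop",np.median(z[ok&(z<.192)]))
w=ok&(f.min(2)>236)&(z<.192); v,u=np.nonzero(w); 
if len(u): print("ticks",cv2.minAreaRect(plane(c,np.c_[u,v],.188)[:,:2].astype(np.float32)))
a=cv2.resize(c["frame"],(448,336)); s=imaging.camera("scene"); np.savez("pics/scene5.npz",**s)
s2=cv2.resize(s["frame"][40:355,100:420],(342,336))
cv2.imwrite("pics/w5.png",cv2.cvtColor(np.hstack([a,s2]),cv2.COLOR_RGB2BGR))
E
python3 go.py .5 .3 .3 1.541 1
```

```text
time_s: 17.95
eef_pos: [0.5705, 0.3345, 0.33]
eef_rot: [-0.506, 0.507, 0.498, -0.489]
wrist_force: [-0.6, -0.5, 1.1]
opening: 0.411
cover 11416 ((0.4705188572406769, 0.33733975887298584), (0.07057613134384155, 0.08628399670124054), 88.52191162109375)
bar 1819 ((0.4702557921409607, 0.3376569449901581), (0.010704703629016876, 0.06698794662952423), 88.07069396972656) 0.2294486736332297 boxtop 0.18756910274786653
ticks ((0.4701976180076599, 0.3363820016384125), (0.07604008913040161, 0.08897792547941208), 88.47869873046875)
t 18.05 p [0.567  0.3352 0.3296] yaw 1.546 tilt [ 0.009  0.008 -1.   ] F [-0.4  0.3 -0.6] op 0.399 left cm [-6.7  -3.52 -2.96] dyaw -0.005
[-3.69, 2.96, 6.61] turn y 0.005
tilt fix tool x,z [0.009 0.008]
```

View pics/w5.png

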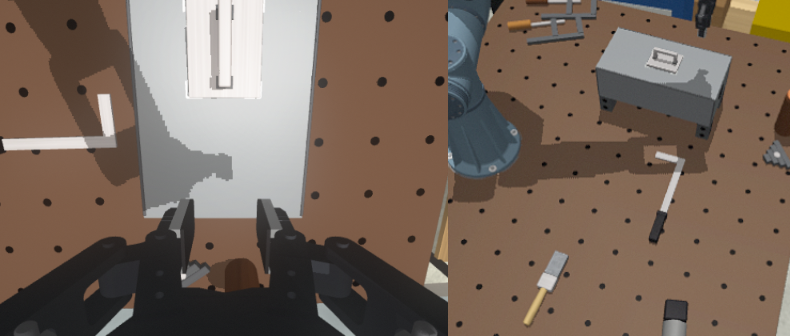

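```bash
python3 -m jog '[[[0,0,0],[0,0,0],3.5],[[0,0,0],[0,0,0],3.5],[[0,0,0],[0,0,0],3.5]]'; python3 - <<'E'
from h import *; from bench import ctrl
a,b=[dict(np.load(f"pics/scene{i}.npz")) for i in(0,5)]
P=cloud(b); m=(abs(P[...,2]-.188)<.005)&(P[...,0]>.2)&(P[...,1]>.1)
k,l,st,_=cv2.connectedComponentsWithStats(m.astype(np.uint8)); j=1+st[1:,4].argmax(); print("box",cv2.minAreaRect(P[l==j][:,:2].astype(np.float32)))
d=np.abs(a["frame"].astype(int)-b["frame"]).max(2)
print("brush diff",np.median(d[275:345,172:212]),np.percentile(d[275:345,172:212],98),"grinder diff",np.percentile(d[320:400,280:350],98))
print(ctrl.hand_in())
E
```

```text
time_s: 18.3
eef_pos: [0.5643, 0.3357, 0.33]
eef_rot: [0.506, -0.506, -0.498, 0.49]
wrist_force: [0.4, 0.2, 0.2]
opening: 0.408
box ((0.46390920877456665, 0.33760130405426025), (0.18963056802749634, 0.3605121076107025), 88.27198028564453)
brush diff 4.0 43.0 grinder diff 7.0
the job is handed in; nothing more can be done
None
```

The hatch cover now lies over the opening in the box top, and I handed the job in at 18.3 s of the 67 s allowed. I hooked it out from under the box and left the hook on the table. Then I lifted the cover by its bar and set it down over the opening.

What the last checks showed:
- **Cover height:** before I let go, the plate's top read 8 mm above the box top, which is its full thickness, so it lies flat.
- **Cover position:** it is about 1 to 1.5 mm off the corner ticks in x and y, and square to within about 0.01 rad. The far edge was cropped out of the final wrist picture, so the x figure rests on one edge only.
- **Box:** its measured position matches the start to within about 1 mm and 0.2°.
- **Hook:** it lies on the table, well in front of the box. It turned a few degrees on the way there, because the tool had drifted slightly in yaw.
- **Brush and grinder:** both look to be in the same place in the picture. The grinder's pixels barely changed. The brush area changed more (98th percentile 43, median 4), which I put down to shadow.

One reading disagreed: while lowering the cover, the wrist force still showed about 4 N hanging when the depth picture showed the plate resting on the box. I went by the depth picture before letting go. The extra downward steps I made before that check probably account for the small offset.

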